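Two mixing balls for the yellow ink pot

ROBOT

A 7-joint arm with a two-finger parallel gripper is mounted at the origin on the work surface. World frame = base frame: x ahead of the robot, y to its left, z up, the work surface at z = 0. Lengths are in m, angles in rad, forces in N, time in s.
With the tool pointing down it reaches from about 0.425 to 0.925 m from the base axis. Payload 6.8 kg.
Tool frame: the origin (TCP) lies midway between the tips of the shut fingers; the grasp point (between the pads) lies 19 mm behind it; z points along the fingers, y is the line along which they close (so a half turn about z gives the same grasp; the last joint's range is limited). The gripper opens to 85 mm and grips with 20 to 120 N. Pads are 22 mm wide; open, the fingers measure 114 mm over their backs; the gripper's body (76 mm by 85 mm) begins 54 mm behind the grasp point. The pads swing forward as they close: fully open they stand 13 mm farther back than shut.
Start: joints at [1.152, 0.477, 0.022, 1.555, -0.011, 1.109, -0.083], TCP at [0.206, -0.643, 0.231] pointing down, gripper open.
Joint ranges: [-2.96, 2.96], [-0.34, 2.1], [-1.41, 1.46], [0.24, 2.44], [-1.37, 4.51], [0.17, 1.92], [-2.96, 2.96]. Speed limits (rad/s): [2.39, 2.39, 3.14, 3.14, 3.14, 3.14, 3.14].

INTERFACE

Orientations are given as a unit quaternion [w, x, y, z].
In Python, from station import bot gives the robot as it stands.
- The arm moves only by the tool jog_arm, never from a script. Its argument "rows" is a list of rows, each an object of numbers: "fingers": the finger opening in mm, from 0 to 85.4; "x", "y", "z": the shift along the tool's x, y, z in mm; "ax", "ay", "az": the turn, a rotation vector about the tool's x, y, z in degrees. A call has exactly 8 rows; each row shifts and turns the commanded pose from where the row before left it, along the tool's axes as they then stand; what a row does not reach is not made up. A row lasts 1/10 s, in which the tool goes at most 50 mm and 8.59 degrees, less where a joint would pass 70% of its speed; a pose out of reach is approached as far as the arm can. A call with a gripper value outside its range is refused whole. The fingers move at their own pace and stop on an object; "force" is the grip in N (left out, the last holds). Time passes only in rows, so rows that do not move let the fingers close, or fill a call up. It gives the time, the measured TCP pose, the force, the opening and the grip force at its end, in the units of the state.
- bot.get_obs(): the state, without advancing time (a new reading comes with each control period).
- bot.read_camera(name): name is "scene" or "side" or "wrist"; returns a dict with "pixels" (384x512x3 uint8, red, green, blue), "vertical_fov" (degrees; the focal length in pixels is half the picture's height over the tangent of half this angle, whatever the lens; pixels are square), "cx", "cy" (the principal point, pixels), "world_from_camera" (4x4, takes a point from camera to world coordinates). Camera axes: x right, y down, z forward; pixel columns grow to the right and rows downward; lengths in m; the calibration is good to about 2 mm. A picture is of the moment at which its call begins. There is no depth.
- bot.hand_in(): hands the job in; it is judged then, once.
The state is a dict: "t": time; "q": joint angles; "joint_vel": joint speeds; "joint_torque": joint torques, N m; "eef_pos": TCP position; "tool_rot": TCP orientation; "contact_force": force on the tool from outside, world axes, zero at the start; "torque": the same for the moment, N m; "gripper_width": opening from 0.0 (shut) to 1.0 (fully open); "grasp_force": force on a finger pad.
Only numpy, scipy, OpenCV 4.12 (cv2) and the standard library are available. Lean on these libraries where they do the work, as an engineer would, in place of code of your own. Each camera call takes 0.05 s, during which the arm holds its last target. There are 200 camera calls.

TASK

Pick up the orange counting cup and tip it slowly over the mixing pot with the yellow collar until exactly two of its three steel mixing balls have dropped in. Then tilt it back, and stand it upright on the table with the third ball still inside it.

Things in the scene. Friction and masses are not known exactly. Their poses are not given: they have to be found in the camera images.
- cup_mid (a point): Orange counting cup: a narrow upright box 88 mm long (x), 38 mm wide (y), 78 mm high, open on top, about 0.16 kg empty, on a foot 90 x 60 mm, 5 mm thick. This point is its centre, 39 mm above the underside; z up, -x towards the pouring lip. Grip it across the 38 mm width, on the flat side walls. A like cup, but white and empty, stands near by and is not needed.
- cup_lip (a point): Middle of the orange cup's pouring lip, 44 mm ahead (-x) of its centre, 50 mm above its underside; same axes. The inner floor, 30 mm wide, falls ever more steeply from here to the back: the balls lie in single file and, as the lip is tilted down, leave one at a time, at about 12, 30 and 48 degrees of tilt.
- pot_yellow: White round mixing pot with a yellow collar, open on top, 55 mm high, 120 mm across the rim, 5 mm floor, 4 mm wall, 0.3 kg; origin at the centre of its underside, z up. Two like pots with pink and cyan collars stand near it.
- ball1_center (a point): Steel mixing ball 1, 28 mm across, 90 g (weighs 0.88 N), lying in the orange cup, the first from the lip; its centre.
- ball2_center (a point): Steel mixing ball 2, 28 mm across, 90 g (weighs 0.88 N), lying in the orange cup, the second from the lip; its centre.
- ball3_center (a point): Steel mixing ball 3, 28 mm across, 90 g (weighs 0.88 N), lying in the orange cup, the third (at the back) from the lip; its centre.

How it is judged:
By the outcome, as a careful person would: the job done as asked, in the order asked, and still so for the second after the job is handed in, with the robot touching nothing.
It also fails if it takes over 72 s, if anything falls off the work surface, if the arm or the gripper's body presses on something with over 40 N, if the wrist force passes 120 N, or if a joint passes its speed limit or range.

## Working session

There is one attempt and no reset: what is moved stays moved. The work goes in short steps, Python scripts to look and compute and a tool call to move; the robot and the scene stay as the last step left them, time stands still between calls to the robot, and variables do not carry over. Pictures are saved under pics/ and viewed, at most 10 in all, crops included, and the job is handed in when it is done.

Besides the shell and the picture viewer there is one more tool, called after ">>>" as name([rows], argument=value, ...), one row to a line, values as JSON. jog_arm: Moves the arm, as the interface text tells. Its arguments: {"type":"object","properties":{"rows":{"type":"array","items":{"type":"object","properties":{"fingers":{"type":"number"},"x":{"type":"number"},"y":{"type":"number"},"z":{"type":"number"},"ax":{"type":"number"},"ay":{"type":"number"},"az":{"type":"number"}}}},"force":{"type":"number"}},"required":["rows"]}

```bash
mkdir -p pics; cat > h.py <<'E'
import numpy as np,cv2
from station import bot
from scipy.spatial.transform import Rotation as R
def shot(n,f):
    c=bot.read_camera(n); cv2.imwrite('pics/'+f,c['pixels'][:,:,::-1]); 
    np.savez('pics/'+f+'.npz',T=c['world_from_camera'],p=[c['vertical_fov'],c['cx'],c['cy']]); return c
def ray(f,u,v):
    d=np.load('pics/'+f+'.npz'); fov,cx,cy=d['p']; fl=192/np.tan(np.radians(fov/2)); T=d['T']
    r=T[:3,:3]@np.array([(u-cx)/fl,(v-cy)/fl,1]); return T[:3,3],r
def atz(f,u,v,z):
    o,r=ray(f,u,v); return (o+r*(z-o[2])/r[2]).round(4)
def tri(*a):
    A=np.zeros((3,3));b=np.zeros(3)
    for f,u,v in a:
        o,r=ray(f,u,v); r=r/np.linalg.norm(r); P=np.eye(3)-np.outer(r,r); A+=P;b+=P@o
    return np.linalg.solve(A,b).round(4)
E
python3 - <<'E'
from h import *
a=[shot(n,n+'0.png')['pixels'] for n in ('scene','side')]
s=bot.get_obs();print({k:np.round(v,3) for k,v in s.items()})
c=np.vstack(a)[:,:,::-1]
cv2.imwrite('pics/scene0b.png',cv2.resize(a[0][:,:,::-1],(800,600),interpolation=cv2.INTER_CUBIC))
cv2.imwrite('pics/side0b.png',cv2.resize(a[1][:,:,::-1],(800,600),interpolation=cv2.INTER_CUBIC))
for n in ('scene','side'):
    d=np.load(f'pics/{n}0.png.npz');print(n,d['T'].round(3).tolist(),d['p'])
E
```

```text
{'t': np.float64(0.1), 'q': array([ 1.152,  0.478,  0.022,  1.556, -0.012,  1.109, -0.083]), 'joint_vel': array([-0.   , -0.002, -0.001, -0.001,  0.001, -0.   , -0.002]), 'joint_torque': array([ 4.0000e-03, -5.9776e+01,  1.6140e+00, -2.8195e+01,  1.3000e-02,
        5.0000e-03,  0.0000e+00]), 'eef_pos': array([ 0.206, -0.642,  0.23 ]), 'tool_rot': array([-0.001,  0.988,  0.155, -0.   ]), 'contact_force': array([-1.142, -0.251, -0.323]), 'torque': array([ 0.003, -0.03 , -0.002]), 'grasp_force': np.float64(0.0), 'gripper_width': np.float64(1.001)}
scene [[-0.567, 0.676, -0.472, 1.038], [0.824, 0.476, -0.308, 0.317], [0.017, -0.563, -0.826, 0.901], [0.0, 0.0, 0.0, 1.0]] [ 45.26005622 253.65310755 184.40874143]
side [[-0.996, -0.05, 0.07, 0.494], [-0.086, 0.667, -0.741, 0.51], [-0.01, -0.744, -0.668, 0.518], [0.0, 0.0, 0.0, 1.0]] [ 53.54465936 254.26955788 187.5442586 ]
```

View pics/scene0b.png

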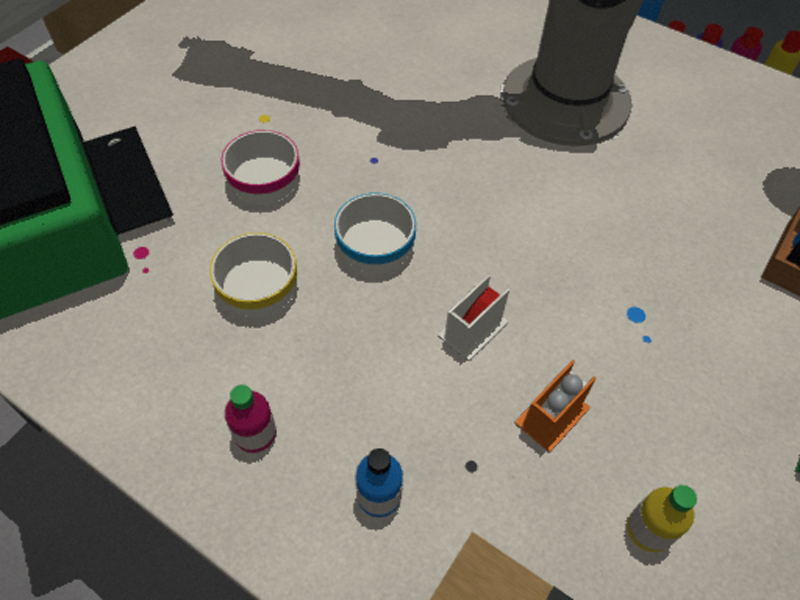

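View pics/side0b.png

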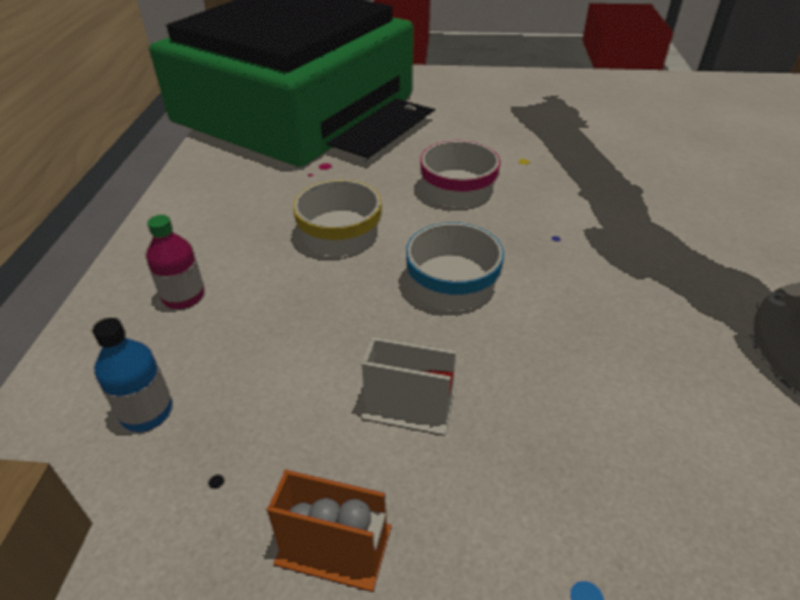

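The pot's rim centre is near (254,266) in the enlarged scene view and (337,208) in the enlarged side view. The orange cup is near (555,405) and (330,525). Its low lip end looks to be the right end in the side view. I'll enlarge the cup next.

```bash
python3 - <<'E'
from h import *
a=cv2.imread('pics/side0.png')[295:385,160:265]; b=cv2.imread('pics/scene0.png')[220:295,322:387]
a=cv2.resize(a,None,fx=6,fy=6,interpolation=cv2.INTER_CUBIC)[:,:420+210]
b=cv2.resize(b,None,fx=6,fy=6,interpolation=cv2.INTER_CUBIC)
a=cv2.resize(a,(400,343)) if 0 else a
cv2.imwrite('pics/a6.png',a);cv2.imwrite('pics/b6.png',b)
s=800/512
# pot rim ellipses: scene left/right/top/bottom of rim (z=.055)
for f,L in (('scene0.png',[(211,268),(297,268),(257,235),(252,302)]),('side0.png',[(295,210),(381,210),(338,182),(336,235)])):
    for u,v in L: print(f,atz(f,u/s,v/s,.055))
E
```

```text
scene0.png [ 0.6801 -0.2357  0.055 ]
scene0.png [ 0.6087 -0.1347  0.055 ]
scene0.png [ 0.5958 -0.2215  0.055 ]
scene0.png [ 0.6906 -0.149   0.055 ]
side0.png [ 0.6983 -0.1636  0.055 ]
side0.png [ 0.5795 -0.1721  0.055 ]
side0.png [ 0.6505 -0.2403  0.055 ]
side0.png [ 0.6322 -0.1102  0.055 ]
```

View pics/a6.png

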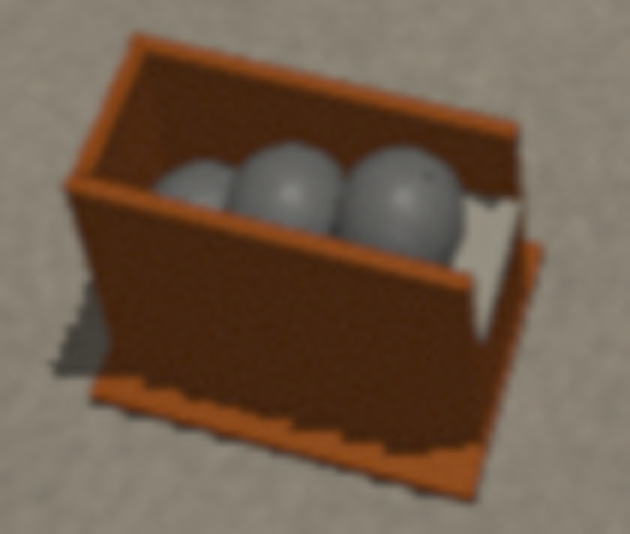

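View pics/b6.png

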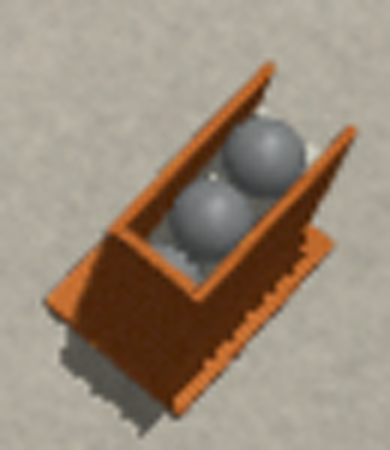

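Enlarged side view: the cup's top corners are at crop (140,38), (515,128), (470,285) and (72,185), and the white lip is at the right end. Scene crop: corners at (268,68), (352,130), (198,295) and (115,230), with the lip at the upper right. Three balls are inside.

```bash
python3 - <<'E'
from h import *
S=[(140,38),(515,128),(470,285),(72,185)]; C=[(198,295),(352,130),(268,68),(115,230)]
for f,L,o in(('side0.png',S,(160,295)),('scene0.png',C,(322,220))):
    P=np.array([atz(f,o[0]+u/6,o[1]+v/6,.078) for u,v in L]); print(P[:,:2].tolist(),P.mean(0))
    d=(P[0]-P[1]+P[3]-P[2])/2; print('x axis yaw',np.degrees(np.arctan2(d[1],d[0])),np.linalg.norm(d),np.linalg.norm(P[0]-P[3]))
s=800/512
# other things: cyan pot, white cup
for u,v in((375,225),): print('cyan',atz('scene0.png',u/s,v/s,.055))
print('white',atz('scene0.png',476/s,305/s,.07)); print('blue bottle',atz('scene0.png',379/s,500/s,.02)); print('green box',atz('scene0.png',125/s,270/s,.0))
for n,u,v in(('magenta',250,440),('pink',261,155)): print(n,atz('scene0.png',u/s,v/s,.03))
s=bot.get_obs();q=s['tool_rot'];M=R.from_quat(q,scalar_first=True).as_matrix();print(M.round(3),s['t'])
E
```

```text
[[0.6131, 0.2502], [0.5298, 0.2647], [0.5353, 0.2992], [0.6194, 0.2847]] [0.5744 0.2747 0.078 ]
x axis yaw -9.828247312860212 0.08494668916444001 0.035070500424145674
[[0.6184, 0.2831], [0.5358, 0.2979], [0.5308, 0.2642], [0.6136, 0.2502]] [0.57465 0.27385 0.078  ]
x axis yaw -9.877501749170486 0.08394432678865195 0.03324830822763771
cyan [ 0.4785 -0.0891  0.055 ]
white [0.5235 0.1139 0.07  ]
blue bottle [0.8077 0.1513 0.02  ]
green box [ 0.7351 -0.376   0.    ]
magenta [ 0.8414 -0.0264  0.03  ]
pink [ 0.4495 -0.3434  0.03  ]
[[ 0.952  0.306 -0.001]
 [ 0.306 -0.952  0.002]
 [-0.    -0.002 -1.   ]] 0.1
```

>>> jog_arm([
  {"fingers": 85, "az": 6.9},
  {"az": 6.9},
  {"az": 6.9},
  {"az": 7.0},
  {"x": 22.3, "y": -36, "z": -1.4},
  {"x": 22.3, "y": -36, "z": -1.4},
  {"x": 22.3, "y": -36, "z": -1.4},
  {"x": 22.3, "y": -36, "z": -1.4},
])

```text
invalid input
```

```bash
cat > st.py <<'E'
from h import *
s=bot.get_obs();M=R.from_quat(s['tool_rot'],scalar_first=True).as_matrix()
print('t',s['t'],'q',s['q'].round(2),'p',s['eef_pos'].round(4));print(M.round(3).tolist(),s['contact_force'].round(1),s['gripper_width'],s['grasp_force'])
def go(p,yaw=-9.85,tilt=0):
    # remaining shift (tool axes mm) and turn (deg) to target
    x=R.from_euler('z',yaw,degrees=True)*R.from_euler('y',-tilt,degrees=True)*R.from_matrix(np.diag([1,-1,-1.]))
    print('shift',(M.T@(np.array(p)-s['eef_pos'])*1000).round(1),'turn',np.degrees((R.from_matrix(M.T)*x).as_rotvec()).round(2))
E
python3 -c "
from st import *
go((.6,-.2,.25));go((.5745,.2743,.25))"
```

```text
t 0.1 q [ 1.15  0.48  0.02  1.56 -0.01  1.11 -0.08] p [ 0.2063 -0.6421  0.2304]
[[0.952, 0.306, -0.001], [0.306, -0.952, 0.002], [-0.0, -0.002, -1.0]] [-1.1 -0.3 -0.3] 1.0011585096852573 0.0
shift [ 510.1 -300.5  -19.1] turn [-0.09  0.03 27.66]
shift [ 630.9 -759.9  -18.4] turn [-0.09  0.03 27.66]
```

>>> jog_arm([
  {"fingers": 85, "x": 0, "y": 0, "z": 0, "ax": 0, "ay": 0, "az": 6.9},
  {"fingers": 85, "x": 0, "y": 0, "z": 0, "ax": 0, "ay": 0, "az": 6.9},
  {"fingers": 85, "x": 0, "y": 0, "z": 0, "ax": 0, "ay": 0, "az": 6.9},
  {"fingers": 85, "x": 0, "y": 0, "z": 0, "ax": 0, "ay": 0, "az": 7},
  {"fingers": 85, "x": 22.3, "y": -36, "z": -1.4, "ax": 0, "ay": 0, "az": 0},
  {"fingers": 85, "x": 22.3, "y": -36, "z": -1.4, "ax": 0, "ay": 0, "az": 0},
  {"fingers": 85, "x": 22.3, "y": -36, "z": -1.4, "ax": 0, "ay": 0, "az": 0},
  {"fingers": 85, "x": 22.3, "y": -36, "z": -1.4, "ax": 0, "ay": 0, "az": 0},
])

```text
t: 0.9
eef_pos: [0.3198, -0.5145, 0.2365]
tool_rot: [-0.0, 0.996, -0.086, -0.0]
contact_force: [0.5, -0.2, 1.2]
gripper_width: 0.997
grasp_force: 0.0
```

```bash
python3 -c "
from st import *
go((.6,-.2,.25));go((.5745,.2743,.25))"
```

```text
t 0.9 q [ 0.85  0.36  0.08  1.73 -0.03  1.06 -0.8 ] p [ 0.3198 -0.5145  0.2365]
[[0.985, -0.172, -0.0], [-0.172, -0.985, 0.001], [-0.001, -0.001, -1.0]] [ 0.5 -0.2  1.2] 0.9969778868823438 0.0
shift [ 221.9 -358.1  -13.4] turn [-0.03  0.03 -0.05]
shift [ 115.2 -820.9  -13.1] turn [-0.03  0.03 -0.05]
```

>>> jog_arm([
  {"fingers": 85, "x": 27, "y": -40, "z": -1.4, "ax": 0, "ay": 0, "az": 0},
  {"fingers": 85, "x": 27, "y": -40, "z": -1.4, "ax": 0, "ay": 0, "az": 0},
  {"fingers": 85, "x": 27, "y": -40, "z": -1.4, "ax": 0, "ay": 0, "az": 0},
  {"fingers": 85, "x": 27, "y": -40, "z": -1.4, "ax": 0, "ay": 0, "az": 0},
  {"fingers": 85, "x": 27, "y": -40, "z": -1.4, "ax": 0, "ay": 0, "az": 0},
  {"fingers": 85, "x": 27, "y": -40, "z": -1.4, "ax": 0, "ay": 0, "az": 0},
  {"fingers": 85, "x": 27, "y": -40, "z": -1.4, "ax": 0, "ay": 0, "az": 0},
  {"fingers": 85, "x": 27, "y": -40, "z": -1.4, "ax": 0, "ay": 0, "az": 0},
])

```text
t: 1.7
eef_pos: [0.5877, -0.2364, 0.2479]
tool_rot: [0.0, 0.996, -0.086, -0.0]
contact_force: [0.1, -0.0, 0.5]
gripper_width: 0.998
grasp_force: 0.0
```

>>> jog_arm([
  {"fingers": 85, "x": -6, "y": -45, "z": 0, "ax": 0, "ay": 0, "az": 0},
  {"fingers": 85, "x": -6, "y": -45, "z": 0, "ax": 0, "ay": 0, "az": 0},
  {"fingers": 85, "x": -12, "y": -45, "z": 0, "ax": 0, "ay": 0, "az": 0},
  {"fingers": 85, "x": -12, "y": -45, "z": 0, "ax": 0, "ay": 0, "az": 0},
  {"fingers": 85, "x": -12, "y": -45, "z": 0, "ax": 0, "ay": 0, "az": 0},
  {"fingers": 85, "x": -12, "y": -45, "z": 0, "ax": 0, "ay": 0, "az": 0},
  {"fingers": 85, "x": -12, "y": -45, "z": 0, "ax": 0, "ay": 0, "az": 0},
  {"fingers": 85, "x": -12, "y": -45, "z": 0, "ax": 0, "ay": 0, "az": 0},
])

```text
t: 2.5
eef_pos: [0.5652, 0.1327, 0.2479]
tool_rot: [0.0, 0.996, -0.086, -0.0]
contact_force: [0.2, 1.0, 0.0]
gripper_width: 0.995
grasp_force: 0.0
```

```bash
python3 -c "
from st import *
go((.5745,.2743,.20))"
```

```text
t 2.5 q [-0.16  0.32 -0.22  1.76  0.08  1.08 -2.15] p [0.5652 0.1327 0.2479]
[[0.985, -0.172, -0.0], [-0.172, -0.985, -0.0], [-0.0, 0.0, -1.0]] [0.2 1.  0. ] 0.995012601397326 0.0
shift [ -15.2 -141.1   47.8] turn [ 0.02  0.02 -0.05]
```

>>> jog_arm([
  {"fingers": 85, "x": -4, "y": -36, "z": 0, "ax": 0, "ay": 0, "az": 0},
  {"fingers": 85, "x": -4, "y": -36, "z": 0, "ax": 0, "ay": 0, "az": 0},
  {"fingers": 85, "x": -4, "y": -36, "z": 0, "ax": 0, "ay": 0, "az": 0},
  {"fingers": 85, "x": -3, "y": -33, "z": 0, "ax": 0, "ay": 0, "az": 0},
  {"fingers": 85, "x": 0, "y": 0, "z": 25, "ax": 0, "ay": 0, "az": 0},
  {"fingers": 85, "x": 0, "y": 0, "z": 25, "ax": 0, "ay": 0, "az": 0},
  {"fingers": 85, "x": 0, "y": 0, "z": 0, "ax": 0, "ay": 0, "az": 0},
  {"fingers": 85, "x": 0, "y": 0, "z": 0, "ax": 0, "ay": 0, "az": 0},
])

```text
t: 3.3
eef_pos: [0.5752, 0.2722, 0.198]
tool_rot: [0.0, 0.996, -0.086, -0.001]
contact_force: [0.0, 0.1, 0.3]
gripper_width: 0.996
grasp_force: 0.0
```

```bash
python3 -c "
from st import *
go((.5745,.2743,.030))
c=shot('wrist','w1.png')
p=cv2.imread('pics/w1.png');cv2.imwrite('pics/w1b.png',cv2.resize(p,(800,600),interpolation=cv2.INTER_CUBIC))"
```

```text
t 3.3 q [-0.35  0.46 -0.25  1.67  0.13  1.03 -2.39] p [0.5752 0.2722 0.198 ]
[[0.985, -0.172, -0.001], [-0.172, -0.985, -0.001], [-0.001, 0.001, -1.0]] [0.  0.1 0.3] 0.9956639727930624 0.0
shift [ -0.9  -2.1 168. ] turn [ 0.05  0.06 -0.06]
```

View pics/w1b.png

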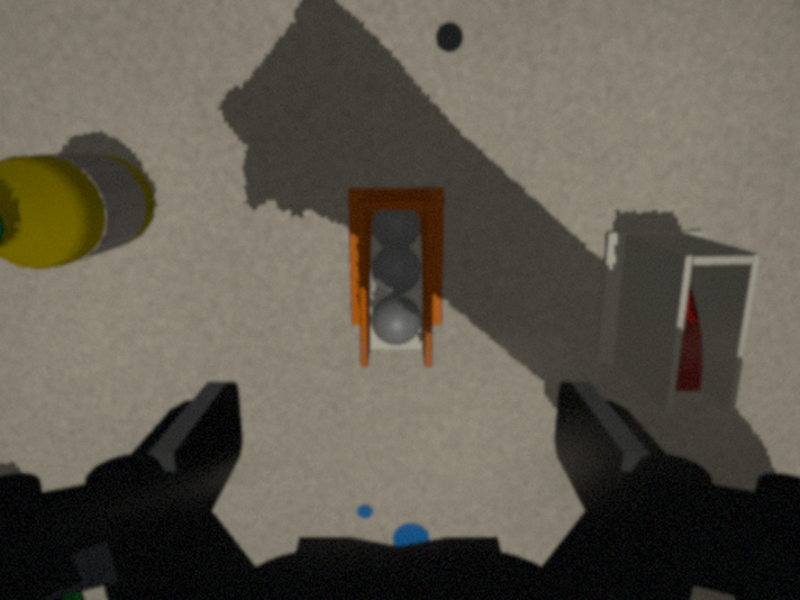

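The wrist view shows the cup aligned with the fingers: its centreline is at u≈397 and the finger midpoint is at about 399. All three balls are in it. I'll descend and grip.

>>> jog_arm([
  {"fingers": 85, "x": -1, "y": -2, "z": 35, "ax": 0, "ay": 0, "az": 0},
  {"fingers": 85, "x": 0, "y": 0, "z": 35, "ax": 0, "ay": 0, "az": 0},
  {"fingers": 85, "x": 0, "y": 0, "z": 30, "ax": 0, "ay": 0, "az": 0},
  {"fingers": 85, "x": 0, "y": 0, "z": 25, "ax": 0, "ay": 0, "az": 0},
  {"fingers": 85, "x": 0, "y": 0, "z": 20, "ax": 0, "ay": 0, "az": 0},
  {"fingers": 85, "x": 0, "y": 0, "z": 18, "ax": 0, "ay": 0, "az": 0},
  {"fingers": 85, "x": 0, "y": 0, "z": 10, "ax": 0, "ay": 0, "az": 0},
  {"fingers": 85, "x": 0, "y": 0, "z": 0, "ax": 0, "ay": 0, "az": 0},
])

```text
t: 4.15
eef_pos: [0.5748, 0.2745, 0.0249]
tool_rot: [0.0, 0.996, -0.086, -0.0]
contact_force: [0.2, 0.3, 0.6]
gripper_width: 0.996
grasp_force: 0.0
```

>>> jog_arm([
  {"fingers": 60, "x": 0, "y": 0, "z": 0, "ax": 0, "ay": 0, "az": 0},
  {"fingers": 50, "x": 0, "y": 0, "z": 0, "ax": 0, "ay": 0, "az": 0},
  {"fingers": 44, "x": 0, "y": 0, "z": 0, "ax": 0, "ay": 0, "az": 0},
  {"fingers": 40, "x": 0, "y": 0, "z": 0, "ax": 0, "ay": 0, "az": 0},
  {"fingers": 38, "x": 0, "y": 0, "z": 0, "ax": 0, "ay": 0, "az": 0},
  {"fingers": 34, "x": 0, "y": 0, "z": 0, "ax": 0, "ay": 0, "az": 0},
  {"fingers": 30, "x": 0, "y": 0, "z": 0, "ax": 0, "ay": 0, "az": 0},
  {"fingers": 30, "x": 0, "y": 0, "z": 0, "ax": 0, "ay": 0, "az": 0},
], force=40)

```text
t: 4.95
eef_pos: [0.5751, 0.2742, 0.0256]
tool_rot: [0.0, 0.996, -0.086, 0.0]
contact_force: [-1.3, -2.3, 5.1]
gripper_width: 0.441
grasp_force: 40.7
```

```bash
python3 -c "
from st import *
go((.5745,.2743,.025))
c=shot('wrist','w2.png')
p=cv2.imread('pics/w2.png');cv2.imwrite('pics/w2b.png',p)"
```

```text
t 4.95 q [-0.39  0.67 -0.21  1.78  0.2   0.72 -2.45] p [0.5751 0.2742 0.0256]
[[0.985, -0.172, 0.0], [-0.172, -0.985, -0.001], [0.0, 0.0, -1.0]] [-1.3 -2.3  5.1] 0.44091721134535306 40.7027131319046
shift [-0.6  0.   0.6] turn [ 0.03 -0.03 -0.07]
```

View pics/w2b.png

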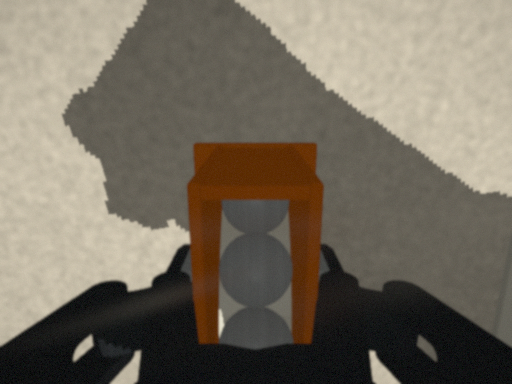

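The cup is gripped squarely, with an opening of about 37.7 mm. I'll lift it gently.

>>> jog_arm([
  {"fingers": 30, "x": 0, "y": 0, "z": 0, "ax": 0, "ay": 0, "az": 0},
  {"fingers": 30, "x": 0, "y": 0, "z": -6, "ax": 0, "ay": 0, "az": 0},
  {"fingers": 30, "x": 0, "y": 0, "z": -14, "ax": 0, "ay": -1, "az": 0},
  {"fingers": 30, "x": 0, "y": 0, "z": -22, "ax": 0, "ay": -1.5, "az": 0},
  {"fingers": 30, "x": 0, "y": 0, "z": -30, "ax": 0, "ay": -1.5, "az": 0},
  {"fingers": 30, "x": 0, "y": 0, "z": -30, "ax": 0, "ay": -1.5, "az": 0},
  {"fingers": 30, "x": 0, "y": 0, "z": -22, "ax": 0, "ay": -1.5, "az": 0},
  {"fingers": 30, "x": 0, "y": 0, "z": -14, "ax": 0, "ay": -1, "az": 0},
], force=60)

```text
t: 5.8
eef_pos: [0.5828, 0.2738, 0.1644]
tool_rot: [-0.007, 0.994, -0.086, -0.069]
contact_force: [0.3, 0.3, -5.0]
gripper_width: 0.439
grasp_force: 58.7
```

```bash
cat >> st.py <<'E'
def golip(L,yaw=-9.85,tilt=0):
    x=R.from_euler('z',yaw,degrees=True)*R.from_euler('y',-tilt,degrees=True)*R.from_matrix(np.diag([1,-1,-1.]))
    go(np.array(L)-x.apply([-.0446,0,-.0246]),yaw,tilt)
print('lip',(s['eef_pos']+M@[-.0446,0,-.0246]).round(4),'tilt',np.degrees(np.arcsin(M[2,0])).round(2))
E
python3 -c "
from st import *
golip((.654,-.179,.17),tilt=-8)"
```

```text
t 5.8 q [-0.29  0.57 -0.29  1.59  0.07  1.11 -2.32] p [0.5828 0.2738 0.1644]
[[0.976, -0.172, -0.136], [-0.17, -0.985, 0.025], [-0.139, -0.002, -0.99]] [ 0.3  0.3 -5. ] 0.43871906360117824 58.67477595806122
lip [0.5426 0.2807 0.1949] tilt -7.98
shift [190.2 433.8  -2.1] turn [-0.09 -0.02 -0.03]
```

>>> jog_arm([
  {"fingers": 30, "x": 2.6, "y": 6, "z": 0, "ax": 0, "ay": 0, "az": 0},
  {"fingers": 30, "x": 6.1, "y": 14, "z": 0, "ax": 0, "ay": 0, "az": 0},
  {"fingers": 30, "x": 9.6, "y": 22, "z": 0, "ax": 0, "ay": 0, "az": 0},
  {"fingers": 30, "x": 13.1, "y": 30, "z": 0, "ax": 0, "ay": 0, "az": 0},
  {"fingers": 30, "x": 15.8, "y": 36, "z": 0, "ax": 0, "ay": 0, "az": 0},
  {"fingers": 30, "x": 15.8, "y": 36, "z": 0, "ax": 0, "ay": 0, "az": 0},
  {"fingers": 30, "x": 15.8, "y": 36, "z": 0, "ax": 0, "ay": 0, "az": 0},
  {"fingers": 30, "x": 15.8, "y": 36, "z": 0, "ax": 0, "ay": 0, "az": 0},
])

```text
t: 6.6
eef_pos: [0.6361, 0.0413, 0.1476]
tool_rot: [-0.005, 0.994, -0.086, -0.071]
contact_force: [0.6, -0.1, -4.1]
gripper_width: 0.442
grasp_force: 58.8
```

>>> jog_arm([
  {"fingers": 30, "x": 15.8, "y": 36, "z": 0, "ax": 0, "ay": 0, "az": 0},
  {"fingers": 30, "x": 15.8, "y": 36, "z": 0, "ax": 0, "ay": 0, "az": 0},
  {"fingers": 30, "x": 15.8, "y": 36, "z": 0, "ax": 0, "ay": 0, "az": 0},
  {"fingers": 30, "x": 15.8, "y": 36, "z": 0, "ax": 0, "ay": 0, "az": 0},
  {"fingers": 30, "x": 13, "y": 30, "z": 0, "ax": 0, "ay": 0, "az": 0},
  {"fingers": 30, "x": 9.6, "y": 22, "z": 0, "ax": 0, "ay": 0, "az": 0},
  {"fingers": 30, "x": 6, "y": 14, "z": 0, "ax": 0, "ay": 0, "az": 0},
  {"fingers": 30, "x": 2, "y": 6, "z": 0, "ax": 0, "ay": 0, "az": 0},
])

```text
t: 7.4
eef_pos: [0.6905, -0.1868, 0.1349]
tool_rot: [-0.006, 0.994, -0.087, -0.071]
contact_force: [0.7, 0.9, -3.7]
gripper_width: 0.438
grasp_force: 58.8
```

```bash
python3 -c "
from st import *
golip((.654,-.179,.13),tilt=0)
a=shot('scene','sc2.png')['pixels'][110:250,90:280,::-1];b=shot('side','sd2.png')['pixels'][40:180,150:340,::-1]
cv2.imwrite('pics/c2.png',cv2.resize(np.vstack([a,b]),None,fx=2.14,fy=2.14,interpolation=cv2.INTER_CUBIC))
cv2.imwrite('pics/c2.png',cv2.resize(np.hstack([a,b]),None,fx=2.1,fy=2.1,interpolation=cv2.INTER_CUBIC))"
```

```text
t 7.4 q [ 0.28  0.71 -0.16  1.39  0.11  1.19 -1.65] p [ 0.6905 -0.1868  0.1349]
[[0.975, -0.174, -0.14], [-0.173, -0.985, 0.024], [-0.142, 0.001, -0.99]] [ 0.7  0.9 -3.7] 0.4380422260809582 58.78973364830017
lip [ 0.6504 -0.1797  0.1655] tilt -8.14
shift [11.4 -1.5 28.1] turn [ 0.05  8.14 -0.18]
```

View pics/c2.png

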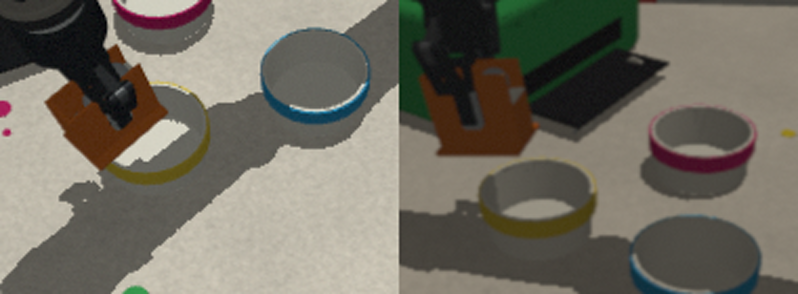

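The cup lip is up-range of the yellow pot's centre and all three balls are still in (load about 4 N). I'll lower it and level it over the pot.

>>> jog_arm([
  {"fingers": 30, "x": 1.5, "y": -0.2, "z": 3.4, "ax": 0, "ay": 1, "az": 0},
  {"fingers": 30, "x": 1.5, "y": -0.2, "z": 3.4, "ax": 0, "ay": 1, "az": 0},
  {"fingers": 30, "x": 1.5, "y": -0.2, "z": 3.4, "ax": 0, "ay": 1, "az": 0},
  {"fingers": 30, "x": 1.5, "y": -0.2, "z": 3.4, "ax": 0, "ay": 1, "az": 0},
  {"fingers": 30, "x": 1.5, "y": -0.2, "z": 3.4, "ax": 0, "ay": 1, "az": 0},
  {"fingers": 30, "x": 1.5, "y": -0.2, "z": 3.4, "ax": 0, "ay": 1, "az": 0},
  {"fingers": 30, "x": 1.5, "y": -0.2, "z": 3.4, "ax": 0, "ay": 1, "az": 0},
  {"fingers": 30, "x": 1.5, "y": -0.2, "z": 3.4, "ax": 0, "ay": 1, "az": 0},
])

```text
t: 8.3
eef_pos: [0.7018, -0.1845, 0.1083]
tool_rot: [0.0, 0.996, -0.086, 0.001]
contact_force: [-0.4, -1.6, -4.3]
gripper_width: 0.44
grasp_force: 58.8
```

```bash
python3 -c "
from st import *
golip((.654,-.179,.125),tilt=8);golip((.654,-.179,.125),tilt=16)"
```

```text
t 8.3 q [ 0.28  0.68 -0.17  1.51  0.13  0.96 -1.67] p [ 0.7018 -0.1845  0.1083]
[[0.985, -0.172, 0.001], [-0.172, -0.985, -0.0], [0.001, 0.0, -1.0]] [-0.4 -1.6 -4.3] 0.4399963316431844 58.79129648208618
lip [ 0.6578 -0.1768  0.1328] tilt 0.08
shift [-0.5  2.8  1.4] turn [ 0.01  7.92 -0.05]
shift [ 1.6  2.8 -5.4] turn [ 1.000e-02  1.592e+01 -5.000e-02]
```

>>> jog_arm([
  {"fingers": 30, "x": 0, "y": 0.35, "z": 0.2, "ax": 0, "ay": 1, "az": 0},
  {"fingers": 30, "x": 0, "y": 0.35, "z": 0.2, "ax": 0, "ay": 1, "az": 0},
  {"fingers": 30, "x": 0, "y": 0.35, "z": 0.2, "ax": 0, "ay": 1, "az": 0},
  {"fingers": 30, "x": 0, "y": 0.35, "z": 0.2, "ax": 0, "ay": 1, "az": 0},
  {"fingers": 30, "x": 0, "y": 0.35, "z": 0.2, "ax": 0, "ay": 1, "az": 0},
  {"fingers": 30, "x": 0, "y": 0.35, "z": 0.2, "ax": 0, "ay": 1, "az": 0},
  {"fingers": 30, "x": 0, "y": 0.35, "z": 0.2, "ax": 0, "ay": 1, "az": 0},
  {"fingers": 30, "x": 0, "y": 0.35, "z": 0.2, "ax": 0, "ay": 1, "az": 0},
])

```text
t: 9.1
eef_pos: [0.7013, -0.1872, 0.1069]
tool_rot: [0.006, 0.994, -0.086, 0.07]
contact_force: [0.0, -0.4, -4.1]
gripper_width: 0.44
grasp_force: 58.8
```

>>> jog_arm([
  {"fingers": 30, "x": 0.3, "y": 0, "z": -0.8, "ax": 0, "ay": 1, "az": 0},
  {"fingers": 30, "x": 0.3, "y": 0, "z": -0.8, "ax": 0, "ay": 1, "az": 0},
  {"fingers": 30, "x": 0.3, "y": 0, "z": -0.8, "ax": 0, "ay": 1, "az": 0},
  {"fingers": 30, "x": 0.3, "y": 0, "z": -0.8, "ax": 0, "ay": 1, "az": 0},
  {"fingers": 30, "x": 0.3, "y": 0, "z": -0.8, "ax": 0, "ay": 1, "az": 0},
  {"fingers": 30, "x": 0.3, "y": 0, "z": -0.8, "ax": 0, "ay": 1, "az": 0},
  {"fingers": 30, "x": 0.3, "y": 0, "z": -0.8, "ax": 0, "ay": 1, "az": 0},
  {"fingers": 30, "x": 0.3, "y": 0, "z": -0.8, "ax": 0, "ay": 1, "az": 0},
])

```text
t: 9.9
eef_pos: [0.7024, -0.1873, 0.1138]
tool_rot: [0.012, 0.986, -0.085, 0.139]
contact_force: [0.7, -0.4, -4.1]
gripper_width: 0.44
grasp_force: 58.8
```

```bash
cat > look.py <<'E'
from st import *
import sys
n=sys.argv[1]
a=shot('scene','sc'+n+'.png')['pixels'][110:250,90:280,::-1];b=shot('side','sd'+n+'.png')['pixels'][40:180,150:340,::-1]
cv2.imwrite('pics/c'+n+'.png',cv2.resize(np.hstack([a,b]),None,fx=2.1,fy=2.1,interpolation=cv2.INTER_CUBIC))
F=[]
for i in range(4): bot.read_camera('side'); F.append(bot.get_obs()['contact_force'][2])
print('Fz',np.round(F,2),np.mean(F))
E
python3 look.py 3
```

```text
t 9.9 q [ 0.3   0.56 -0.17  1.75  0.17  0.56 -1.71] p [ 0.7024 -0.1873  0.1138]
[[0.947, -0.172, 0.273], [-0.165, -0.985, -0.048], [0.277, 0.0, -0.961]] [ 0.7 -0.4 -4.1] 0.4403079637317893 58.783408999443054
lip [ 0.6535 -0.1788  0.1251] tilt 16.08
Fz [-4.83 -3.81 -2.96 -3.54] -3.784716471624745
```

View pics/c3.png

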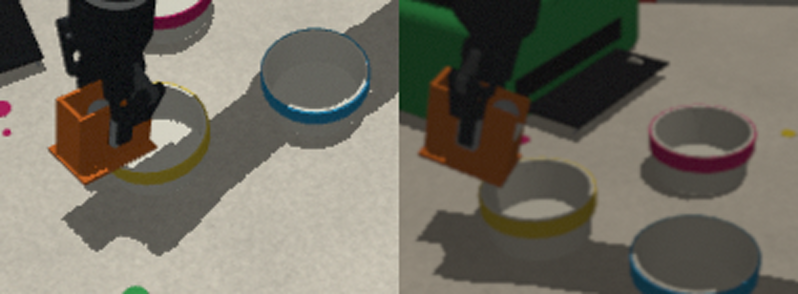

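No ball shows in the pot, and one sits at the lip at 16° tilt. Joint 6 would hit its range near 32° with this heading. I'll tilt back, turn the cup 45° about its lip and then pour.

>>> jog_arm([
  {"fingers": 30, "x": -0.5, "y": 0, "z": 0.8, "ax": 0, "ay": -1, "az": 0},
  {"fingers": 30, "x": -0.9, "y": 0, "z": 1.5, "ax": 0, "ay": -2, "az": 0},
  {"fingers": 30, "x": -0.9, "y": 0, "z": 1.5, "ax": 0, "ay": -2.2, "az": 0},
  {"fingers": 30, "x": -0.9, "y": 0, "z": 1.5, "ax": 0, "ay": -2.2, "az": 0},
  {"fingers": 30, "x": -0.9, "y": 0, "z": 1.5, "ax": 0, "ay": -2.2, "az": 0},
  {"fingers": 30, "x": -0.9, "y": 0, "z": 1.5, "ax": 0, "ay": -2.2, "az": 0},
  {"fingers": 30, "x": -0.9, "y": 0, "z": 1.5, "ax": 0, "ay": -2.2, "az": 0},
  {"fingers": 30, "x": -0.9, "y": 0, "z": 1.5, "ax": 0, "ay": -2, "az": 0},
])

```text
t: 11.0
eef_pos: [0.6983, -0.1865, 0.1017]
tool_rot: [-0.0, 0.996, -0.086, -0.001]
contact_force: [0.1, -0.8, -3.2]
gripper_width: 0.438
grasp_force: 58.8
```

>>> jog_arm([
  {"fingers": 30, "x": -0.1, "y": -2.3, "z": 0, "ax": 0, "ay": 0, "az": -3},
  {"fingers": 30, "x": -0.3, "y": -4.7, "z": 0, "ax": 0, "ay": 0, "az": -6},
  {"fingers": 30, "x": -0.3, "y": -5.5, "z": 0, "ax": 0, "ay": 0, "az": -7},
  {"fingers": 30, "x": -0.3, "y": -5.5, "z": 0, "ax": 0, "ay": 0, "az": -7},
  {"fingers": 30, "x": -0.3, "y": -5.5, "z": 0, "ax": 0, "ay": 0, "az": -7},
  {"fingers": 30, "x": -0.3, "y": -5.5, "z": 0, "ax": 0, "ay": 0, "az": -7},
  {"fingers": 30, "x": -0.2, "y": -3.9, "z": 0, "ax": 0, "ay": 0, "az": -5},
  {"fingers": 30, "x": -0.1, "y": -2.3, "z": 0, "ax": 0, "ay": 0, "az": -3},
])

```text
t: 11.8
eef_pos: [0.6905, -0.1527, 0.1017]
tool_rot: [-0.0, 0.953, 0.303, 0.0]
contact_force: [0.1, -0.3, -3.9]
gripper_width: 0.435
grasp_force: 58.8
```

```bash
cat > fz.py <<'E'
from st import *
F=[]
for i in range(14): bot.read_camera('side'); F.append(bot.get_obs()['contact_force'][2])
print('Fz',np.mean(F),np.std(F))
L=(.650,-.170,.125)
for t in (12,24,36): golip(L,35.2,t)
E
python3 fz.py
```

```text
t 11.8 q [ 0.37  0.68 -0.36  1.55  0.28  0.96 -1.03] p [ 0.6905 -0.1527  0.1017]
[[0.816, 0.578, 0.0], [0.578, -0.816, 0.0], [0.0, -0.0, -1.0]] [ 0.1 -0.3 -3.9] 0.43496185384163005 58.760828375816345
lip [ 0.6541 -0.1785  0.1262] tilt 0.03
Fz -3.4090538849894836 0.5549698142916866
shift [ 5.6 -9.2 -8.5] turn [-0.02 11.97  0.09]
shift [  7.7  -9.2 -19. ] turn [-0.03 23.97  0.09]
shift [  7.5  -9.2 -29.6] turn [-0.04 35.97  0.09]
```

```bash
python3 - <<'E'
from h import *
a=shot('scene','sc4.png')['pixels'][130:240,110:250,::-1];b=shot('side','sd4.png')['pixels'][60:170,170:310,::-1]
w=shot('wrist','w4.png')['pixels'][:,:,::-1]
r=lambda i,s:cv2.resize(i,s,interpolation=cv2.INTER_CUBIC)
cv2.imwrite('pics/c4.png',np.vstack([np.hstack([r(a,(400,300)),r(b,(400,300))]),np.hstack([r(w,(400,300)),r(w[180:384,150:400],(400,300))])]))
E
```

```text
(no output)
```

View pics/c4.png

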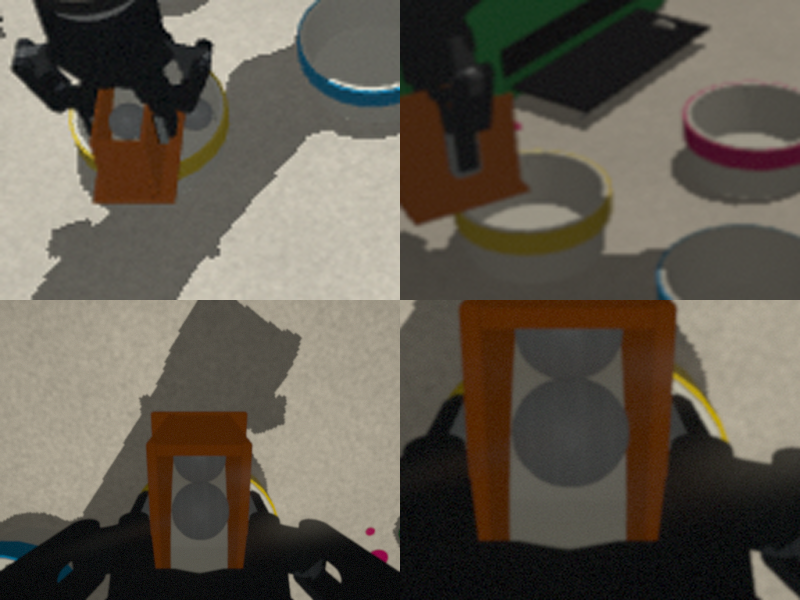

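The first ball is already in the pot: the scene crop shows it at (200,115). The wrist view shows two left in the cup. Now for the second ball.

>>> jog_arm([
  {"fingers": 30, "x": 0.8, "y": -1.1, "z": -1.5, "ax": 0, "ay": 1, "az": 0},
  {"fingers": 30, "x": 0.8, "y": -1.1, "z": -1.5, "ax": 0, "ay": 2, "az": 0},
  {"fingers": 30, "x": 0.8, "y": -1.1, "z": -1.5, "ax": 0, "ay": 2, "az": 0},
  {"fingers": 30, "x": 0.8, "y": -1.2, "z": -1.5, "ax": 0, "ay": 2, "az": 0},
  {"fingers": 30, "x": 0.8, "y": -1.2, "z": -1.5, "ax": 0, "ay": 2, "az": 0},
  {"fingers": 30, "x": 0.8, "y": -1.2, "z": -1.5, "ax": 0, "ay": 2, "az": 0},
  {"fingers": 30, "x": 0.8, "y": -1.2, "z": -1.5, "ax": 0, "ay": 2, "az": 0},
  {"fingers": 30, "x": 0.8, "y": -1.1, "z": -1.5, "ax": 0, "ay": 2, "az": 0},
])

```text
t: 13.45
eef_pos: [0.6887, -0.1427, 0.1144]
tool_rot: [-0.039, 0.945, 0.299, 0.125]
contact_force: [0.6, -0.1, -3.8]
gripper_width: 0.435
grasp_force: 58.8
```

>>> jog_arm([
  {"fingers": 30, "x": 0.2, "y": 0, "z": -0.9, "ax": 0, "ay": 1, "az": 0},
  {"fingers": 30, "x": 0.2, "y": 0, "z": -0.9, "ax": 0, "ay": 1, "az": 0},
  {"fingers": 30, "x": 0.2, "y": 0, "z": -0.9, "ax": 0, "ay": 1, "az": 0},
  {"fingers": 30, "x": 0.2, "y": 0, "z": -0.9, "ax": 0, "ay": 1, "az": 0},
  {"fingers": 30, "x": 0.2, "y": 0, "z": -0.9, "ax": 0, "ay": 1, "az": 0},
  {"fingers": 30, "x": 0.2, "y": 0, "z": -0.9, "ax": 0, "ay": 1, "az": 0},
  {"fingers": 30, "x": 0.2, "y": 0, "z": -0.9, "ax": 0, "ay": 1, "az": 0},
  {"fingers": 30, "x": 0.2, "y": 0, "z": -0.9, "ax": 0, "ay": 1, "az": 0},
])

```text
t: 14.25
eef_pos: [0.6883, -0.143, 0.1215]
tool_rot: [-0.06, 0.934, 0.295, 0.191]
contact_force: [0.0, 0.5, -4.0]
gripper_width: 0.439
grasp_force: 58.7
```

```bash
python3 fz.py
```

```text
t 14.25 q [ 0.69  0.62 -0.6   1.76  0.07  0.57 -0.78] p [ 0.6883 -0.143   0.1215]
[[0.753, 0.575, 0.321], [0.529, -0.818, 0.225], [0.392, 0.0, -0.92]] [ 0.   0.5 -4. ] 0.4392338301941423 58.74872446060181
lip [ 0.6468 -0.1721  0.1266] tilt 23.08
Fz -3.2394827526159014 0.4940031190106535
shift [-2.7  0.  11.1] turn [  0.03 -11.08  -0.09]
shift [3.3 0.  2.3] turn [ 0.04  0.92 -0.09]
shift [ 7.3  0.  -7.6] turn [ 0.05 12.92 -0.08]
```

>>> jog_arm([
  {"fingers": 30, "x": 0.6, "y": 0, "z": -0.6, "ax": 0, "ay": 1, "az": 0},
  {"fingers": 30, "x": 0.6, "y": 0, "z": -0.6, "ax": 0, "ay": 1, "az": 0},
  {"fingers": 30, "x": 0.6, "y": 0, "z": -0.6, "ax": 0, "ay": 1, "az": 0},
  {"fingers": 30, "x": 0.6, "y": 0, "z": -0.6, "ax": 0, "ay": 1, "az": 0},
  {"fingers": 30, "x": 0.6, "y": 0, "z": -0.6, "ax": 0, "ay": 1, "az": 0},
  {"fingers": 30, "x": 0.6, "y": 0, "z": -0.6, "ax": 0, "ay": 1, "az": 0},
  {"fingers": 30, "x": 0.6, "y": 0, "z": -0.6, "ax": 0, "ay": 1, "az": 0},
  {"fingers": 30, "x": 0.6, "y": 0, "z": -0.6, "ax": 0, "ay": 1, "az": 0},
])

```text
t: 15.75
eef_pos: [0.6901, -0.1418, 0.1279]
tool_rot: [-0.081, 0.919, 0.291, 0.255]
contact_force: [-0.8, 0.0, -4.9]
gripper_width: 0.438
grasp_force: 58.7
```

```bash
python3 fz.py
```

```text
t 15.75 q [ 0.84  0.65 -0.73  1.82 -0.    0.46 -0.66] p [ 0.6901 -0.1418  0.1279]
[[0.701, 0.575, 0.422], [0.492, -0.818, 0.297], [0.516, 0.0, -0.856]] [-0.8  0.  -4.9] 0.4375784883266656 58.73849272727966
lip [ 0.6484 -0.1711  0.126 ] tilt 31.08
Fz -3.4162906402443 0.2822383026620541
shift [-9.3 -0.1 15. ] turn [  0.04 -19.08  -0.09]
shift [-2.2 -0.1  7.1] turn [ 0.05 -7.08 -0.09]
shift [ 3.1 -0.1 -2.1] turn [ 0.06  4.92 -0.08]
```

>>> jog_arm([
  {"fingers": 30, "x": 0.3, "y": 0, "z": -0.2, "ax": 0, "ay": 0.5, "az": 0},
  {"fingers": 30, "x": 0.3, "y": 0, "z": -0.2, "ax": 0, "ay": 0.5, "az": 0},
  {"fingers": 30, "x": 0.3, "y": 0, "z": -0.2, "ax": 0, "ay": 0.5, "az": 0},
  {"fingers": 30, "x": 0.3, "y": 0, "z": -0.2, "ax": 0, "ay": 0.5, "az": 0},
  {"fingers": 30, "x": 0.3, "y": 0, "z": -0.2, "ax": 0, "ay": 0.5, "az": 0},
  {"fingers": 30, "x": 0.3, "y": 0, "z": -0.2, "ax": 0, "ay": 0.5, "az": 0},
  {"fingers": 30, "x": 0.3, "y": 0, "z": -0.2, "ax": 0, "ay": 0.5, "az": 0},
  {"fingers": 30, "x": 0.3, "y": 0, "z": -0.2, "ax": 0, "ay": 0.5, "az": 0},
])

```text
t: 17.25
eef_pos: [0.6911, -0.1411, 0.1306]
tool_rot: [-0.091, 0.909, 0.288, 0.287]
contact_force: [-0.3, 0.8, -2.3]
gripper_width: 0.435
grasp_force: 58.7
```

```bash
python3 fz.py
```

```text
t 17.25 q [ 0.92  0.68 -0.81  1.84 -0.03  0.4  -0.6 ] p [ 0.6911 -0.1411  0.1306]
[[0.67, 0.575, 0.47], [0.471, -0.818, 0.33], [0.574, 0.0, -0.819]] [-0.3  0.8 -2.3] 0.4353653054458521 58.70386362075806
lip [ 0.6497 -0.1702  0.1251] tilt 35.05
Fz -2.6580763293355427 0.5199792141965822
shift [-13.   -0.1  15.8] turn [  0.05 -23.05  -0.09]
shift [-5.3 -0.1  8.4] turn [  0.06 -11.05  -0.08]
shift [ 0.6 -0.1 -0.4] turn [ 0.07  0.95 -0.08]
```

>>> jog_arm([
  {"fingers": 30, "x": -0.4, "y": 0, "z": 0.6, "ax": 0, "ay": -1, "az": 0},
  {"fingers": 30, "x": -0.9, "y": 0, "z": 1.2, "ax": 0, "ay": -2, "az": 0},
  {"fingers": 30, "x": -0.9, "y": 0, "z": 1.2, "ax": 0, "ay": -2.5, "az": 0},
  {"fingers": 30, "x": -0.9, "y": 0, "z": 1.2, "ax": 0, "ay": -2.5, "az": 0},
  {"fingers": 30, "x": -0.9, "y": 0, "z": 1.2, "ax": 0, "ay": -2.5, "az": 0},
  {"fingers": 30, "x": -0.9, "y": 0, "z": 1.2, "ax": 0, "ay": -2.5, "az": 0},
  {"fingers": 30, "x": -0.9, "y": 0, "z": 1.2, "ax": 0, "ay": -2.5, "az": 0},
  {"fingers": 30, "x": -0.9, "y": 0, "z": 1.2, "ax": 0, "ay": -2.5, "az": 0},
])

```text
t: 18.75
eef_pos: [0.6898, -0.1416, 0.1199]
tool_rot: [-0.044, 0.943, 0.299, 0.14]
contact_force: [0.3, 0.2, -2.3]
gripper_width: 0.442
grasp_force: 58.8
```

>>> jog_arm([
  {"fingers": 30, "x": -0.9, "y": 0, "z": 1, "ax": 0, "ay": -2.5, "az": 0},
  {"fingers": 30, "x": -0.9, "y": 0, "z": 1, "ax": 0, "ay": -2.5, "az": 0},
  {"fingers": 30, "x": -0.9, "y": 0, "z": 1, "ax": 0, "ay": -2.5, "az": 0},
  {"fingers": 30, "x": -0.9, "y": 0, "z": 1, "ax": 0, "ay": -2.5, "az": 0},
  {"fingers": 30, "x": -0.9, "y": 0, "z": 1, "ax": 0, "ay": -2.5, "az": 0},
  {"fingers": 30, "x": -0.9, "y": 0, "z": 1, "ax": 0, "ay": -2, "az": 0},
  {"fingers": 30, "x": -0.9, "y": 0, "z": 1, "ax": 0, "ay": -1.5, "az": 0},
  {"fingers": 30, "x": 0, "y": 0, "z": 0, "ax": 0, "ay": -1, "az": 0},
])

```text
t: 19.55
eef_pos: [0.6856, -0.1442, 0.1115]
tool_rot: [0.0, 0.953, 0.302, -0.0]
contact_force: [0.1, -0.4, -2.1]
gripper_width: 0.433
grasp_force: 58.8
```

```bash
python3 - <<'E'
from st import *
F=[]
for i in range(14): bot.read_camera('side'); F.append(bot.get_obs()['contact_force'][2])
print('Fz',np.mean(F))
w=shot('wrist','w5.png')['pixels']; shot('scene','sc5.png')
# brightness along cup centreline (wrist column 256), now vs the 2-ball picture
o=cv2.imread('pics/w4.png')[:,:,::-1]
print('now',w[196:350:6,246:266].mean((1,2)).round(0).astype(int));print('2ball',o[196:350:6,246:266].mean((1,2)).round(0).astype(int))
E
```

```text
t 19.55 q [ 0.36  0.66 -0.36  1.56  0.27  0.97 -1.04] p [ 0.6856 -0.1442  0.1115]
[[0.818, 0.576, -0.001], [0.576, -0.818, -0.001], [-0.001, -0.0, -1.0]] [ 0.1 -0.4 -2.1] 0.4329095628506322 58.75765085220337
lip [ 0.6492 -0.1699  0.1361] tilt -0.06
Fz -2.645824278051884
now [43 67 64 62 61 60 59 83 84 84 85 87 87 87 87 88 89 89 88 88 86 83 83 83
 82 80]
2ball [43 68 65 63 62 61 58 59 60 61 62 65 66 67 66 63 62 61 60 89 87 85 85 84
 85 82]
```

The force reading and wrist pixels both show exactly one ball left in the cup, at the back. I'll carry it to a free spot on the table.

>>> jog_arm([
  {"fingers": 30, "x": 0, "y": 0, "z": -15, "ax": 0, "ay": 0, "az": 0},
  {"fingers": 30, "x": 5, "y": -10, "z": -15, "ax": 0, "ay": 0, "az": 0},
  {"fingers": 30, "x": 12, "y": -23, "z": 0, "ax": 0, "ay": 0, "az": 0},
  {"fingers": 30, "x": 19, "y": -35, "z": 0, "ax": 0, "ay": 0, "az": 0},
  {"fingers": 30, "x": 22, "y": -40, "z": 0, "ax": 0, "ay": 0, "az": 0},
  {"fingers": 30, "x": 22, "y": -40, "z": 0, "ax": 0, "ay": 0, "az": 0},
  {"fingers": 30, "x": 16, "y": -29, "z": 0, "ax": 0, "ay": 0, "az": 0},
  {"fingers": 30, "x": 7, "y": -13, "z": 0, "ax": 0, "ay": 0, "az": 0},
])

```text
t: 21.15
eef_pos: [0.6599, 0.0767, 0.1438]
tool_rot: [-0.001, 0.952, 0.305, 0.002]
contact_force: [-0.2, 0.7, -2.0]
gripper_width: 0.438
grasp_force: 58.9
```

```bash
python3 - <<'E'
from st import *
go((s['eef_pos'][0],s['eef_pos'][1],.0255),35.2)
w=shot('scene','sc6.png')['pixels'][:,:,::-1]
cv2.imwrite('pics/c6.png',np.hstack([cv2.resize(w[60:240,100:280],(400,400),interpolation=cv2.INTER_CUBIC),cv2.resize(w[60:384,130:454],(400,400),interpolation=cv2.INTER_CUBIC)]))
E
```

```text
t 21.15 q [ 0.08  0.58 -0.4   1.64  0.26  0.98 -1.37] p [0.6599 0.0767 0.1438]
[[0.814, 0.581, 0.002], [0.581, -0.814, 0.004], [0.004, -0.002, -1.0]] [-0.2  0.7 -2. ] 0.43842794541423563 58.91021132469177
lip [0.6235 0.0507 0.1683] tilt 0.22
shift [ -0.5   0.2 118.3] turn [-0.09 -0.22  0.29]
```

View pics/c6.png

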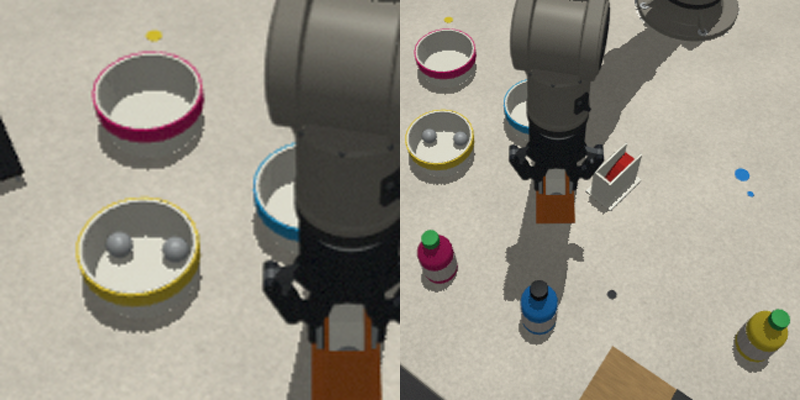

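Two balls are in the yellow pot, at (119,243) and (176,249) in the crop, and the spot below is clear. I'll shift slightly away from the white cup and set the orange one down.

>>> jog_arm([
  {"fingers": 30, "x": 0, "y": 10, "z": 10, "ax": 0, "ay": -0.1, "az": 0},
  {"fingers": 30, "x": 0, "y": 12, "z": 20, "ax": 0, "ay": -0.1, "az": 0},
  {"fingers": 30, "x": 0, "y": 8, "z": 24, "ax": 0, "ay": 0, "az": 0},
  {"fingers": 30, "x": 0, "y": 0, "z": 22, "ax": 0, "ay": 0, "az": 0},
  {"fingers": 30, "x": 0, "y": 0, "z": 16, "ax": 0, "ay": 0, "az": 0},
  {"fingers": 30, "x": 0, "y": 0, "z": 10, "ax": 0, "ay": 0, "az": 0},
  {"fingers": 30, "x": 0, "y": 0, "z": 6, "ax": 0, "ay": 0, "az": 0},
  {"fingers": 30, "x": 0, "y": 0, "z": 3, "ax": 0, "ay": 0, "az": 0},
])

```text
t: 22.0
eef_pos: [0.6777, 0.0449, 0.0305]
tool_rot: [0.001, 0.953, 0.302, -0.002]
contact_force: [0.0, 0.2, -1.7]
gripper_width: 0.44
grasp_force: 58.9
```

```bash
python3 -c "
from st import *
go((s['eef_pos'][0],s['eef_pos'][1],.0256),35.2)"
```

```text
t 22.0 q [ 0.08  0.73 -0.35  1.66  0.32  0.81 -1.37] p [0.6777 0.0449 0.0305]
[[0.818, 0.575, -0.003], [0.575, -0.818, -0.002], [-0.003, 0.0, -1.0]] [ 0.   0.2 -1.7] 0.439702181428127 58.89977753162384
lip [0.6412 0.0193 0.0552] tilt -0.19
shift [ 0.  -0.   4.9] turn [ 0.01  0.19 -0.1 ]
```

>>> jog_arm([
  {"fingers": 30, "x": 0, "y": 0, "z": 1.5, "ax": 0, "ay": 0.1, "az": 0},
  {"fingers": 30, "x": 0, "y": 0, "z": 1.2, "ax": 0, "ay": 0.1, "az": 0},
  {"fingers": 30, "x": 0, "y": 0, "z": 0.8, "ax": 0, "ay": 0, "az": 0},
  {"fingers": 30, "x": 0, "y": 0, "z": 0.6, "ax": 0, "ay": 0, "az": 0},
  {"fingers": 30, "x": 0, "y": 0, "z": 0.4, "ax": 0, "ay": 0, "az": 0},
  {"fingers": 30, "x": 0, "y": 0, "z": 0.4, "ax": 0, "ay": 0, "az": 0},
  {"fingers": 30, "x": 0, "y": 0, "z": 0, "ax": 0, "ay": 0, "az": 0},
  {"fingers": 30, "x": 0, "y": 0, "z": 0, "ax": 0, "ay": 0, "az": 0},
])

```text
t: 22.8
eef_pos: [0.6775, 0.045, 0.0257]
tool_rot: [0.0, 0.953, 0.302, 0.0]
contact_force: [-1.2, 0.1, -1.8]
gripper_width: 0.437
grasp_force: 59.2
```

```bash
python3 -c "
from st import *
F=[]
for i in range(8): bot.read_camera('side'); F.append(bot.get_obs()['contact_force'][2])
print('Fz',np.mean(F))
go((s['eef_pos'][0],s['eef_pos'][1],.0256),35.2)"
```

```text
t 22.8 q [ 0.08  0.74 -0.35  1.66  0.33  0.8  -1.37] p [0.6775 0.045  0.0257]
[[0.818, 0.575, 0.0], [0.575, -0.818, -0.0], [0.0, 0.0, -1.0]] [-1.2  0.1 -1.8] 0.43683638253892526 59.15195345878601
lip [0.641  0.0193 0.0503] tilt 0.01
Fz -1.9995180694903687
shift [-0.  -0.   0.1] turn [ 0.01 -0.01 -0.1 ]
```

>>> jog_arm([
  {"fingers": 30, "x": 0, "y": 0, "z": 0.3, "ax": 0, "ay": 0, "az": 0},
  {"fingers": 30, "x": 0, "y": 0, "z": 0.3, "ax": 0, "ay": 0, "az": 0},
  {"fingers": 30, "x": 0, "y": 0, "z": 0, "ax": 0, "ay": 0, "az": 0},
  {"fingers": 38, "x": 0, "y": 0, "z": 0, "ax": 0, "ay": 0, "az": 0},
  {"fingers": 42, "x": 0, "y": 0, "z": 0, "ax": 0, "ay": 0, "az": 0},
  {"fingers": 48, "x": 0, "y": 0, "z": 0, "ax": 0, "ay": 0, "az": 0},
  {"fingers": 60, "x": 0, "y": 0, "z": 0, "ax": 0, "ay": 0, "az": 0},
  {"fingers": 70, "x": 0, "y": 0, "z": 0, "ax": 0, "ay": 0, "az": 0},
])

```text
t: 24.0
eef_pos: [0.6775, 0.045, 0.0249]
tool_rot: [0.0, 0.953, 0.302, 0.0]
contact_force: [0.3, -0.1, 0.5]
gripper_width: 0.816
grasp_force: 0.0
```

>>> jog_arm([
  {"fingers": 75, "x": 0, "y": 0, "z": 0, "ax": 0, "ay": 0, "az": 0},
  {"fingers": 80, "x": 0, "y": 0, "z": -3, "ax": 0, "ay": 0, "az": 0},
  {"fingers": 80, "x": 0, "y": 0, "z": -10, "ax": 0, "ay": 0, "az": 0},
  {"fingers": 80, "x": 0, "y": 0, "z": -20, "ax": 0, "ay": 0, "az": 0},
  {"fingers": 80, "x": 0, "y": 0, "z": -30, "ax": 0, "ay": 0, "az": 0},
  {"fingers": 80, "x": 0, "y": 0, "z": -40, "ax": 0, "ay": 0, "az": 0},
  {"fingers": 80, "x": 0, "y": 0, "z": -40, "ax": 0, "ay": 0, "az": 0},
  {"fingers": 80, "x": 0, "y": 0, "z": -20, "ax": 0, "ay": 0, "az": 0},
])

```text
t: 24.8
eef_pos: [0.6792, 0.0455, 0.1933]
tool_rot: [0.001, 0.953, 0.302, 0.003]
contact_force: [0.8, -0.2, -1.0]
gripper_width: 0.936
grasp_force: 0.0
```

```bash
python3 - <<'E'
from st import *
w=shot('wrist','w7.png')['pixels'][:,:,::-1]; c=shot('scene','sc7.png')['pixels'][:,:,::-1]
def org(f,im):
    h=cv2.cvtColor(im,cv2.COLOR_BGR2HSV); m=cv2.inRange(h,(5,150,60),(16,255,255))
    n,l,st,ce=cv2.connectedComponentsWithStats(m); i=1+st[1:,4].argmax(); u,v=ce[i]
    print(f,st[i],ce[i],atz(f,u,v,.045)); return ce[i]
u,v=org('w7.png',w); org('sc7.png',c)
a=w[int(v)-60:int(v)+70:6,int(u)-6:int(u)+7].mean((1,)).round(0).astype(int); print(a.tolist())
E
```

```text
t 24.8 q [ 0.12  0.55 -0.41  1.56  0.24  1.08 -1.3 ] p [0.6792 0.0455 0.1933]
[[0.818, 0.575, 0.006], [0.575, -0.818, 0.001], [0.006, 0.003, -1.0]] [ 0.8 -0.2 -1. ] 0.9360358268983586 0.0
lip [0.6425 0.0199 0.2177] tilt 0.32
w7.png [ 223  123   62  116 2748] [253.2492722  164.26346434] [0.689 0.054 0.045]
sc7.png [224 211  28  54 810] [237.92962963 247.09382716] [0.6964 0.0609 0.045 ]
[[56, 64, 67], [57, 65, 68], [57, 65, 67], [43, 54, 65], [3, 26, 60], [2, 32, 69], [48, 50, 49], [54, 54, 53], [49, 50, 50], [47, 48, 46], [60, 67, 68], [63, 72, 73], [66, 74, 74], [65, 72, 74], [66, 74, 76], [69, 77, 78], [69, 76, 77], [69, 76, 77], [68, 75, 77], [66, 74, 75], [66, 73, 76], [58, 65, 69]]
```

The wrist pixels show the cup standing where it was released, with a grey ball at its back, and the gripper is clear. I'll hand in.

```bash
python3 -c "
from station import bot
print(bot.hand_in())"
```

```text
the job is handed in; nothing more can be done
None
```

I handed the job in at about 25 s: two balls are in the yellow-collared pot, and the orange cup stands upright on the table with the third ball inside. I saw the two balls in a camera picture, but confirmed the final placement only from image measurements. The hand-in gave no verdict.

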